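# Open the photometer's optics panel and index the filter slide

## Robot

A 7-joint arm with a two-finger parallel gripper is mounted at the origin on the work surface. World frame = base frame: x ahead of the robot, y to its left, z up, the work surface at z = 0. Lengths are in m, angles in rad, forces in N, time in s.
With the tool pointing down it reaches from about 0.425 to 0.925 m from the base axis. Payload 6.8 kg.
Tool frame: the origin (TCP) lies on the front face of the gripper's body, between the roots of the fingers; the fingertips stand 80 mm ahead of it and the grasp point (between the pads) lies 61 mm ahead of it; z points along the fingers, y is the line along which they close (so a half turn about z gives the same grasp; the last joint's range is limited). The gripper opens to 88 mm and grips with 3 to 60 N. Pads are 20 mm wide; open, the fingers measure 115 mm over their backs; the gripper's body (75 mm by 178 mm) begins 61 mm behind the grasp point.
Start: joints at [1.139, 0.477, 0.022, 1.555, -0.011, 1.109, -0.083], TCP at [0.215, -0.64, 0.303] pointing down, gripper open.
Joint ranges: [-2.96, 2.96], [-0.34, 2.1], [-1.41, 1.46], [0.24, 2.44], [-1.37, 4.51], [0.17, 1.92], [-2.96, 2.96]. Speed limits (rad/s): [2.39, 2.39, 3.14, 3.14, 3.14, 3.14, 3.14].

## Interface

Orientations are given as a unit quaternion [x, y, z, w].
In Python, from rig import bot gives the robot as it stands.
- The arm moves only by the tool play_rows, never from a script. Its argument "plan" is one flat list of numbers, 4 for each row, row after row: the shift along the tool's x, y, z in cm, then the turn about the tool's z in degrees. A call has 1 to 8 rows; each row is the pose to reach, as a shift and turn from the pose commanded when the call began, along the tool's axes at that moment; what a row does not reach only later rows make up. A row lasts 1/12 s, in which the tool goes at most 41.7 mm and 7.16 degrees, less where a joint would pass 70% of its speed; a pose out of reach is approached as far as the arm can. A call with a gripper value outside its range is refused whole. "jaw" is the finger opening in cm, from 0 to 8.78, set as the call begins (left out, the last holds). The fingers move at their own pace and stop on an object; "grip_force" is the grip in N (left out, the last holds). Time passes only in rows, so rows that repeat a pose let the fingers close. It gives the time, the measured TCP pose, the force, the opening and the grip force at its end, in the units of the state.
- bot.read_state(): the state, without advancing time (a new reading comes with each control period).
- bot.camera(name): name is "scene" or "top" or "wrist"; returns the picture (420x560x3 uint8, blue, green, red); there is no depth.
- bot.calibration(name): a dict with "fx", "fy", "cx", "cy" (pixels), "dist_coeffs" ([k1, k2, p1, p2, k3] as OpenCV has them; the pictures are not rectified), "R" (3x3) and "t" (3): a world point X has camera coordinates R X + t. Camera axes: x right, y down, z forward; pixel columns grow to the right and rows downward; lengths in m; the calibration is good to about 2 mm. A picture is of the moment at which its call begins: read the wrist's pose just before it. calibration takes no time and is no camera call; for the wrist camera it gives the pose at the moment of the call.
- bot.hand_in(): hands the job in; it is judged then, once.
Trained networks look in the newest picture that a camera, given by its name, has taken for a name from the list of things; names that differ only in an ending like _2 or _b are one class to them, and where a whole thing is asked for, a point or a joint stands for the part that bears it (a point fixed in the world has none). Each returns a list of dicts, best first, with "conf" (0 to 1); they miss things now and then, are a little off and sometimes report something else, mostly with a low value. They report only what shows in the picture. A call takes as long as a camera call.
- bot.search_frame(camera, thing): "bbox" ([left, top, width, height] as shares, 0 to 1, of the picture: columns of its width, rows of its height, round what is visible of it).
- bot.masks_of(camera, thing): "pixels" (420x560 bool, what is visible of it) and "bbox" ([left, top, width, height] as shares, 0 to 1, of the picture: columns of its width, rows of its height, round what is visible of it).
The state is a dict: "time_s": time; "joints": joint angles; "joint_vel": joint speeds; "tau": joint torques, N m; "eef_pos": TCP position; "orientation": TCP orientation; "ft_force": force on the tool from outside, world axes, zero at the start; "torque": the same for the moment, N m; "opening": opening from 0.0 (shut) to 1.0 (fully open); "grip_force": force on a finger pad.
Only numpy, scipy, OpenCV 4.12 (cv2) and the standard library are available. Lean on these libraries where they do the work, as an engineer would, in place of code of your own. Each camera call takes 0.05 s, during which the arm holds its last target. There are 200 camera calls.

## Task

I want to look at the lamp through the next filter: turn the three quarter-turn cam fasteners on the photometer's access panel fully to unlocked, then swing the panel all the way open so that it stands by itself. Then slide the filter slide in the bay one stop to the photometer's left, until it clicks into the next stop and no further. Leave the things on and around the instrument where they stand.

Things in the scene. Friction and masses are not known exactly. Their poses are not given: they have to be found in the camera images.
- photometer: white bench photometer, fixed. Origin at bench level under the mid-line of its access panel; x from its front to its back (away from the robot), y to its left. 'P' below = this frame, in mm. Case: x -150 to 150, y -200 to 140, deck top z 105; a housing 124 high stands behind the panel from x = 21. Control strip with keypad: y -200 to -125, 108 high
- panel_seat (a point): fixed point on the panel's hinge axis (runs along P's y) at the panel's middle and underside: P 0, 0, 105.5. Shut, the bare aluminium panel covers P x -176 to -4, y -125 to 125, underside z 105.5, top face z 111.5
- panel (a joint): hinge of the access panel at its far edge, rad: 0 shut, 1.8 fully open (103 degrees, leaning back past upright on its stop); positive lifts the front lip up and back. Stiff hinge: the panel stays at any angle where it is left; lifting takes 5 to 7 N at the lip. Any locked cam holds it shut by a tongue under the case
- panel_lip (a point): middle of the panel's rolled front lip, a bead 10 thick along the front edge (P y -121 to 121), at P x -171, z 109 when shut: 171 from the hinge; moves with the panel. Sheet and lip overhang the case front by 26 with free air below, so fingers can lift it from the front underneath. Inside, cam shafts and tongues stand 17 proud within 25 of each pivot
- bay_floor (a point): fixed point on the floor of the optics bay under the panel, P -62, 0, 50. Bay opening: P x -121 to 5, y -106 to 106, rim z 105. A heat sink and a lamp tube (tops z 84) stand in it behind P x = -27; the filter slide's bench is in its middle
- cam_left (a joint): quarter-turn cam fastener at the panel's left edge (pivot at x = -75, y = 93 in P); locked it points left (+y), unlocked it points to the front (-x). Rad, counter-clockwise from above: 0 locked, 1.571 unlocked (end stop); starts at 0 to 0.4; lets go of the panel beyond 1.25. Stays where left; 2 to 3 N at the lever's end
- cam_left_pivot (a point): point on the left fastener's axis, 12 above the panel's top face. Its x axis points along the lever, its z axis along the pivot axis (up while the panel is shut)
- cam_left_tip (a point): point on the left fastener's black lever, 30 from the pivot, 12 above the panel. The lever reaches 36 from the pivot, is 9 wide, and spans 5 to 18 above the panel; a round boss of radius 8 (steel washer radius 11, 1.5 high) is at the pivot. x along the lever, y across it, counter-clockwise
- cam_front (a joint): quarter-turn cam fastener at the middle of the panel's front edge (pivot at x = -108, y = 0); locked it points to the front (-x), unlocked it points right (-y). Rad, counter-clockwise from above: 0 locked, 1.571 unlocked (end stop); starts at 0 to 0.4; lets go of the panel beyond 1.25. Stays where left; 2 to 3 N at the lever's end
- cam_front_pivot (a point): point on the front fastener's axis, 12 above the panel's top face. Its x axis points along the lever, its z axis along the pivot axis (up while the panel is shut)
- cam_front_tip (a point): point on the front fastener's black lever, 30 from the pivot, 12 above the panel. The lever reaches 36 from the pivot, is 9 wide, and spans 5 to 18 above the panel; a round boss of radius 8 (steel washer radius 11, 1.5 high) is at the pivot. x along the lever, y across it, counter-clockwise
- cam_right (a joint): quarter-turn cam fastener at the panel's right edge (pivot at x = -75, y = -93); locked it points right (-y), unlocked it points to the back (+x). Rad, counter-clockwise from above: 0 locked, 1.571 unlocked (end stop); starts at 0 to 0.4; lets go of the panel beyond 1.25. Stays where left; 2 to 3 N at the lever's end
- cam_right_pivot (a point): point on the right fastener's axis, 12 above the panel's top face. Its x axis points along the lever, its z axis along the pivot axis (up while the panel is shut)
- cam_right_tip (a point): point on the right fastener's black lever, 30 from the pivot, 12 above the panel. The lever reaches 36 from the pivot, is 9 wide, and spans 5 to 18 above the panel; a round boss of radius 8 (steel washer radius 11, 1.5 high) is at the pivot. x along the lever, y across it, counter-clockwise
- filter_slide (a joint): filter slide in the bay, value in m, positive to the photometer's left (+y): a dark steel plate 36 by 90 by 4 with three glass windows 24 apart over the light port, running in two guides (tops z 74). A sprung roller behind it holds it in three indexed stops: 0 (where it starts), 0.024 (the next) and 0.048 (the last). It takes 5 to 6 N to leave a stop; beyond half-way it snaps into the next one by itself
- slide_tab (a point): centre of the slide's upright black tab, 28 (x) by 6 (y) by 20 high, spanning 10 above and below this point; at stop 0 it is at x -62, y 22, z 81 in P (tab z 71 to 91, plate's top z 71). Hidden under the panel until that is open
- tube_rack: black rack of capped sample tubes, 74 by 118, 95 high, somewhere in front of the photometer (left or right); bystander, origin at the centre of its underside
- tip_box: grey pipette-tip box with clear lid, 84 by 119, 58 high, in front of the photometer on the other side; bystander, origin at the centre of its underside
- reagent_bottle: amber bottle, diameter 62, 165 high, close to the photometer's left side; bystander, origin at the centre of its underside
- cuvette_box: small white box of cuvettes, 50 by 34, 31 high, standing on the photometer's control strip; bystander, origin at the centre of its underside
- beaker: white beaker, diameter 72, 88 high, on the bench right of the photometer; bystander, origin at the centre of its underside
- pipette: white hand pipette lying on the bench to the right, 255 long, 30 high; bystander, origin at the centre of its underside
- timer: flat white timer, 66 by 66, 18 high, on the bench left of the photometer; bystander, origin at the centre of its underside

How it is judged:
On the way, in this order (a step that is already met when the one before it is completed fails the run):
1. all three cam fasteners are turned to unlocked (beyond 1.3 of 1.57 rad) with the panel still shut (value of joint each of cam_left, cam_front, cam_right above 1.3 rad and value of joint panel below 0.06 rad), for 0.1 s.
2. the panel stands open beyond upright (more than 1.65 of 1.8 rad) (value of joint panel above 1.65 rad), for 0.2 s.
3. the filter slide is in its next stop (24 mm, within 3 mm) (value of joint filter_slide between 0.021 and 0.027 m), for 0.2 s.
At the end, for the whole second after the job is handed in: all three cams unlocked (beyond 1.3 rad), the panel standing open beyond 1.65 rad and at rest, the filter slide at rest in its next stop, 24 mm on from the first within 3 mm (all of step 3 and value of joint each of cam_left, cam_front, cam_right above 1.3 rad and value of joint panel above 1.65 rad and velocity of joint panel between -0.02 and 0.02 rad/s and velocity of joint filter_slide between -0.005 and 0.005 m/s); the robot touches nothing.
It fails at once if the filter slide is pushed past its next stop (beyond 34 mm) (value of joint filter_slide above 0.034 m).
It fails at once if a bystander (rack, tip box, bottle, cuvette box, beaker, pipette or timer) is shifted by more than 25 mm or tipped over (distance of any of tube_rack, tip_box, reagent_bottle, cuvette_box, beaker, pipette, timer from where it was at the start of the episode above 0.025 m or angle between any of tube_rack, tip_box, reagent_bottle, cuvette_box, beaker, pipette, timer's own z axis and vertical above 0.35 rad).
It also fails if it takes over 72 s, if anything falls off the work surface, if the arm or the gripper's body presses on something with over 40 N, if the wrist force passes 120 N, or if a joint passes its speed limit or range.

## Working session

There is one attempt and no reset: what is moved stays moved. The work goes in short steps, Python scripts to look and compute and a tool call to move; the robot and the scene stay as the last step left them, time stands still between calls to the robot, and variables do not carry over. Pictures are saved under pics/ and viewed, at most 10 in all, crops included, and the job is handed in when it is done.

Besides the shell and the picture viewer there is one more tool, called after ">>>" in YAML: its name, and indented under it one key for each argument. play_rows: Moves the arm, as the interface text tells. Its arguments: {"type":"object","properties":{"plan":{"type":"array"},"jaw":{"type":"number"},"grip_force":{"type":"number"}},"required":["plan"]}

```bash
ls; mkdir -p pics
python3 - <<'E'
from rig import bot
import cv2
s=bot.read_state();print(s)
for n in("scene","top"):
    im=bot.camera(n);cv2.imwrite(f"pics/{n}0.png",im)
    c=bot.calibration(n);print(n,c)
    for t in("photometer","panel","cam_left_tip","cam_front_tip","cam_right_tip","panel_lip","tube_rack","tip_box","reagent_bottle","cuvette_box","beaker"):
        r=bot.search_frame(n,t)
        print(t,[([round(v*k) for v,k in zip(d["bbox"],(560,420,560,420))],round(d["conf"],2)) for d in r[:3]])
E
```

```text
pics
{'time_s': 0.0, 'joints': array([ 1.13888493,  0.47777293,  0.02237357,  1.5564156 , -0.011503  ,
        1.10927023, -0.08310037]), 'joint_vel': array([-0.00232973, -0.00130682, -0.00040443, -0.00037082, -0.00036202,
        0.00017381, -0.00189938]), 'tau': array([-4.45856567e-04, -5.82852423e+01,  1.53483175e+00, -2.72615093e+01,
       -5.42180578e-02,  1.66131172e-02,  1.50139176e-04]), 'eef_pos': array([ 0.21461243, -0.63951184,  0.3017156 ]), 'orientation': array([ 9.86922296e-01,  1.61194377e-01, -2.08888928e-04, -8.43252611e-04]), 'ft_force': array([ 1.13366045, -0.17181772, -0.29755723]), 'torque': array([-0.04653615, -0.00497753, -0.05380977]), 'grip_force': 0.0, 'opening': 0.9980338892665815}
scene {'fx': 461.0062855075517, 'fy': 461.0062855075517, 'cx': 282.12660144366413, 'cy': 210.52048183672858, 'dist_coeffs': array([0.00719404, 0.        , 0.        , 0.        , 0.        ]), 'R': array([[ 0.30442662,  0.95244396, -0.01322635],
       [ 0.64582204, -0.21658884, -0.73212237],
       [-0.70017021,  0.21433567, -0.68104471]]), 't': array([-0.18664764, -0.28985739,
[... 853 characters left out ...]
  [-0.98928339, -0.02648777, -0.14358545],
       [ 0.14415226, -0.02088967, -0.989335  ]]), 't': array([-0.04173726,  0.59114987,  1.19095597])}
photometer [([179, 111, 153, 136], 0.59)]
panel [([187, 169, 108, 78], 0.74), ([178, 109, 153, 138], 0.2)]
cam_left_tip [([193, 194, 12, 8], 0.59)]
cam_front_tip [([235, 213, 9, 18], 0.45)]
cam_right_tip []
panel_lip [([187, 170, 104, 77], 0.68)]
tube_rack [([170, 256, 54, 31], 0.92)]
tip_box [([244, 264, 51, 37], 0.64)]
reagent_bottle [([235, 213, 8, 15], 0.68), ([151, 146, 30, 32], 0.62)]
cuvette_box [([300, 216, 18, 24], 0.67), ([279, 201, 14, 10], 0.43)]
beaker [([332, 170, 25, 25], 0.92), ([169, 255, 53, 33], 0.33), ([245, 265, 50, 33], 0.25)]
```

Run:
```python
import cv2
a=cv2.imread("pics/top0.png");cv2.imwrite("pics/top0c.png",cv2.resize(a[90:310,130:380],None,fx=2.7,fy=2.7,interpolation=cv2.INTER_CUBIC))
```

```text
(no output)
```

View pics/top0c.png

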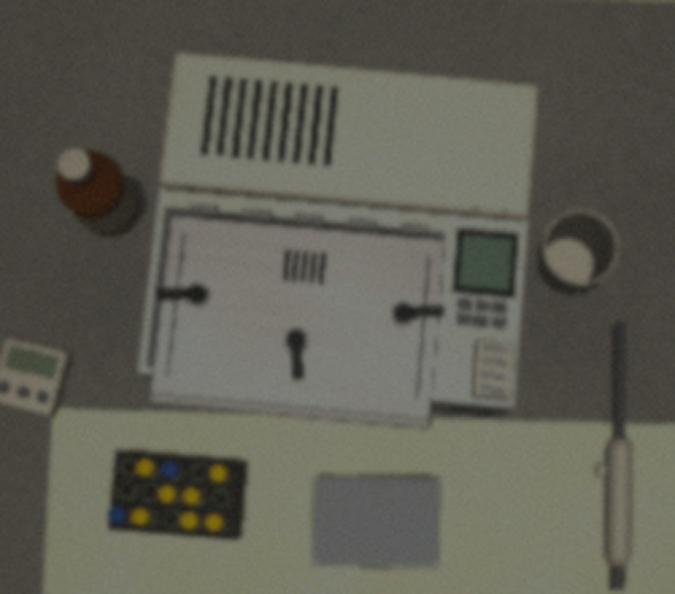

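View pics/scene0.png

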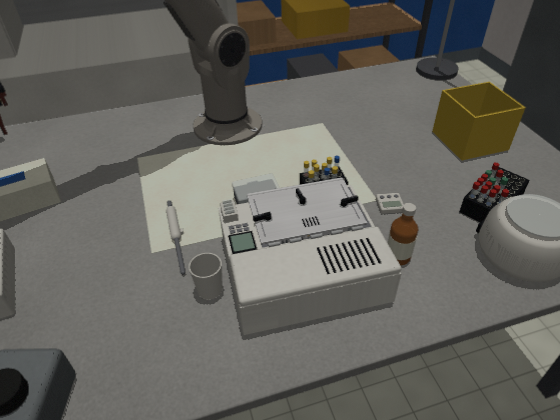

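```bash
cat > h.py <<'E'
import numpy as np,cv2
from scipy.optimize import least_squares
from scipy.spatial.transform import Rotation as R
def proj(c,X):
    K=np.array([[c["fx"],0,c["cx"]],[0,c["fy"],c["cy"]],[0,0,1]])
    return cv2.projectPoints(np.asarray(X,float).reshape(-1,3),cv2.Rodrigues(np.array(c["R"]))[0],np.array(c["t"]),K,np.array(c["dist_coeffs"]))[0][:,0]
def P2W(p,X):  # p=x,y,yaw(,z)
    X=np.asarray(X,float).reshape(-1,3)/1000
    return R.from_euler('z',p[2]).apply(X)+[p[0],p[1],p[3] if len(p)>3 else 0]
E
python3 - <<'E'
from h import *
from rig import bot
T=bot.calibration("top");S=bot.calibration("scene")
z=129
X=[(-75,93,z),(-108,0,z),(-75,-93,z),(-176,125,109),(-176,-125,109),(21,-125-75,124),(150,-200,105),(150,140,105),(150,140,124)]
top={0:(198,293),1:(296,340),2:(403,313),3:(152,402),4:(430,427)}
sc={0:(344,202),1:(300,193),2:(258,217)}
def f(p):
    r=[]
    for k,v in top.items(): r.append(proj(T,P2W(p,X[k]))[0]-(np.array(v)/2.7+[130,90]))
    for k,v in sc.items(): r.append(proj(S,P2W(p,X[k]))[0]-v)
    return np.ravel(r)
s=least_squares(f,[.7,0,-.05,0],loss='soft_l1');p=s.x
print(p);print(f(p).reshape(-1,2).round(1))
for k in range(3):
    d=np.array([(160,293),(297,380),(442,309)][k])/2.7+[130,90]
    b=[0,0,0][0]
    base=[np.pi/2,np.pi,-np.pi/2][k]
    g=lambda a:(proj(T,P2W(p,np.array(X[k])+36*np.array([np.cos(base+a[0]),np.sin(base+a[0]),0])))[0]-d)
    print("cam",k,least_squares(g,[.1]).x, P2W(p,X[k])[0])
# bystanders on bench, footprints in P via top
for n,c,h in(("rack",(178,495),95),("tip",(376,520),58),("bottle",(75,162),165),("cuv",(493,370),139)):
    d=np.array(c)/2.7+[130,90]
    q=least_squares(lambda q:proj(T,P2W(p,(q[0]*1000,q[1]*1000,h)))[0]-d,[0,0]).x
    print(n,q,P2W(p,(q[0]*1000,q[1]*1000,h))[0])
E
```

```text
[ 0.6749843   0.05680023 -0.06793344 -0.00715875]
[[-0.1 -0.2]
 [ 0.5 -0.5]
 [ 0.6 -0.4]
 [ 0.3  0.4]
 [-0.2  0.9]
 [-1.6 -0.2]
 [ 1.1  6.4]
 [ 8.2 -1.7]]
cam 0 [0.10429721] [0.60647024 0.15467681 0.12184125]
cam 1 [0.0934671] [0.56723341 0.0641314  0.12184125]
cam 2 [0.17727293] [ 0.59384434 -0.03089417  0.12184125]
rack [-0.25545965  0.0951735 ] [0.42657438 0.16909511 0.08784125]
tip [-0.26113398 -0.08519286] [ 0.40866965 -0.01047004  0.05084125]
bottle [0.02527754 0.20949967] [0.71442462 0.2641008  0.15784125]
cuv [-0.12077467 -0.17514031] [ 0.54259947 -0.10973777  0.13184125]
```

Run:
```python
from h import *
from rig import bot
T=bot.calibration("top");S=bot.calibration("scene")
z=127
X=[(-75,93,z),(-108,0,z),(-75,-93,z),(-176,125,109),(-176,-125,109)]
top={0:(198,293),1:(296,340),2:(403,313),3:(152,402),4:(430,427)}
sc={0:(345,204),1:(304,201),2:(267,215)}
def f(p):
    r=[]
    for k,v in top.items(): r.append(proj(T,P2W(p,X[k]))[0]-(np.array(v)/2.7+[130,90]))
    for k,v in sc.items(): r.append(proj(S,P2W(p,X[k]))[0]-v)
    return np.ravel(r)
s=least_squares(f,[.7,0,-.05,0],loss='soft_l1');p=s.x
print(p);print(f(p).reshape(-1,2).round(1))
np.save("p.npy",p)
# IK-ish helper: where is the tool vs. cams
st=bot.read_state()
for k in range(3): print(P2W([*p[:3],0],X[k])[0])
Rt=R.from_quat(st["orientation"]);print(Rt.as_matrix().round(3),st["eef_pos"])
W=bot.calibration("wrist");print(W["R"].round(3),(-W["R"].T@W["t"]).round(3), Rt.inv().apply(-W["R"].T@W["t"]-st["eef_pos"]))
```

```text
[ 0.67584125  0.05834574 -0.06965136 -0.00957698]
[[-0.5 -0.3]
 [-0.1 -0.6]
 [-0.1 -0.4]
 [-0.3  0.1]
 [-1.1  0.6]
 [-1.9 -0.7]
 [-2.2 -0.1]
 [ 0.1  1.8]]
[0.60749544 0.15633987 0.127     ]
[0.56810312 0.065862   0.127     ]
[ 0.59455076 -0.02920914  0.127     ]
[[ 0.948  0.318  0.   ]
 [ 0.318 -0.948  0.   ]
 [ 0.    -0.    -1.   ]] [ 0.21479175 -0.63991764  0.30264374]
[[ 0.318 -0.948  0.001]
 [-0.905 -0.303  0.299]
 [-0.283 -0.096 -0.954]] [ 0.293 -0.614  0.384] [ 8.26059785e-02 -8.39847306e-05 -8.10730803e-02]
```

>>> play_rows:
  plan: [24,-21.5,-4,22.5,24,-21.5,-4,22.5,24,-21.5,-4,22.5,24,-21.5,-4,22.5,24,-21.5,-4,22.5,24,-21.5,-4,22.5,24,-21.5,-4,22.5,24,-21.5,-4,22.5]
  jaw: 0

```text
time_s: 1.87
eef_pos: [0.3754, -0.3567, 0.3434]
orientation: [0.999, -0.033, 0.001, 0.0]
ft_force: [0.3, 0.7, -0.9]
opening: 0.433
grip_force: 0.0
```

>>> play_rows:
  plan: [10.5,-21.9,-2.9,0,10.5,-21.9,-2.9,0,10.5,-21.9,-2.9,0,10.5,-21.9,-2.9,0,10.5,-21.9,-2.9,0,10.5,-21.9,-2.9,0,10.5,-21.9,-2.9,0]

```text
time_s: 2.45
eef_pos: [0.4973, -0.1406, 0.373]
orientation: [1.0, -0.029, 0.002, -0.001]
ft_force: [0.3, -0.0, -0.3]
opening: 0.005
grip_force: 0.0
```

>>> play_rows:
  plan: [10.5,-21.9,-2.9,0,10.5,-21.9,-2.9,0,10.5,-21.9,-2.9,0,10.5,-21.9,-2.9,0,10.5,-21.9,-2.9,0,10.5,-21.9,-2.9,0,10.5,-21.9,-2.9,0,10.5,-21.9,-2.9,0]

```text
time_s: 3.12
eef_pos: [0.6139, 0.065, 0.4004]
orientation: [0.999, -0.032, -0.0, -0.0]
ft_force: [0.3, -0.7, -0.3]
opening: 0.007
grip_force: 0.0
```

Run:
```python
from rig import bot
import cv2
s=bot.read_state();print(s["time_s"],s["eef_pos"],s["orientation"])
c=bot.calibration("wrist");im=bot.camera("wrist");cv2.imwrite("pics/w1.png",im);import pickle;pickle.dump(c,open("w1.pkl","wb"))
for t in("cam_left_tip","cam_front_tip","cam_right_tip","panel","cuvette_box"):
    r=bot.search_frame("wrist",t)
    print(t,[([round(v*k) for v,k in zip(d["bbox"],(560,420,560,420))],round(d["conf"],2)) for d in r[:3]])
```

```text
3.1167 [0.61392611 0.06503868 0.40037786] [ 9.99476775e-01 -3.23411868e-02 -1.41926107e-04 -4.52264386e-04]
cam_left_tip [([175, 186, 39, 12], 0.66)]
cam_front_tip [([272, 211, 14, 29], 0.84)]
cam_right_tip [([343, 181, 38, 14], 0.6)]
panel [([175, 134, 211, 129], 0.83)]
cuvette_box [([395, 202, 39, 44], 0.73)]
```

View pics/w1.png

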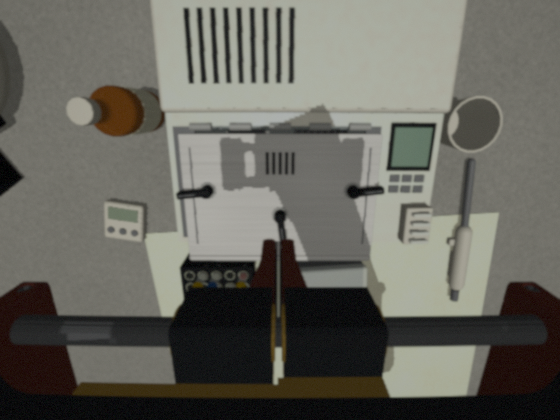

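Run:
```python
from h import *
from rig import bot
import pickle
T=bot.calibration("top");W=pickle.load(open("w1.pkl","rb"));S=bot.calibration("scene")
z=128
X=[(-75,93,z),(-108,0,z),(-75,-93,z),(-176,125,109),(-176,-125,109),(21,140,124),(21,-200,124)]
top={0:(198,293),1:(296,340),2:(403,313),3:(152,402),4:(430,427)}
w={0:(207,191),1:(280,216),2:(353,191)}
sc={0:(345,204),1:(304,201),2:(267,215)}
def f(p):
    r=[]
    for k,v in top.items(): r.append(proj(T,P2W(p,X[k]))[0]-(np.array(v)/2.7+[130,90]))
    for k,v in w.items(): r.append(1.5*(proj(W,P2W(p,X[k]))[0]-v))
    return np.ravel(r)
for fz in (0,1):
    g=(lambda q:f(q)) if fz else (lambda q:f([*q,0]))
    s=least_squares(g,[.7,0,-.05,0][:3+fz],loss='soft_l1');p=s.x
    print(p);print(g(p).reshape(-1,2).round(1).tolist())
    if not fz: np.save("p.npy",p);p0=p
for V,d in((W,[(179,194),(283,241),(382,189)]),):
  for k in range(3):
    base=[np.pi/2,np.pi,-np.pi/2][k]
    g=lambda a:(proj(V,P2W(p0,np.array(X[k])+36*np.array([np.cos(base+a[0]),np.sin(base+a[0]),0])))[0]-d[k])
    print("cam",k,least_squares(g,[.1]).x)
print("house",proj(W,P2W(p0,X[5:])))
q=least_squares(lambda q:proj(W,P2W(p0,(q[0]*1000,q[1]*1000,139)))[0]-(404,226),[0,0]).x;print("cuv left edge mid",q)
```

```text
[ 0.67878822  0.05814321 -0.06399798]
[[-0.8, -2.0], [0.0, -2.4], [0.3, -2.5], [-0.4, -1.2], [-0.3, -1.1], [-3.6, 0.6], [0.5, 1.1], [4.7, 0.4]]
[ 0.67570366  0.05856575 -0.06474783 -0.01297793]
[[-0.4, 0.1], [0.1, -0.4], [-0.1, -0.4], [0.2, 0.5], [-0.8, 0.6], [-0.1, 0.2], [0.0, -0.6], [0.3, 0.2]]
cam 0 [0.11523933]
cam 1 [0.10360639]
cam 2 [0.07707466]
house [[158.78098472 109.7897451 ]
 [453.44597387 110.08104632]]
cuv left edge mid [-0.11646508 -0.15300202]
```

>>> play_rows:
  plan: [-7.1,-2.8,17,0,-7.1,-2.8,17,0,-7.1,-2.8,17,0,-7.1,-2.8,17,0,-7.1,-2.8,17,0,-7.1,-2.8,17,0,-7.1,-2.8,17,0]

```text
time_s: 4.0
eef_pos: [0.5445, 0.0949, 0.2307]
orientation: [0.999, -0.035, -0.0, 0.0]
ft_force: [-0.4, 0.2, 0.4]
opening: 0.007
grip_force: 0.0
```

>>> play_rows:
  plan: [0,0,1.5,0,0,0,2.5,0,0,0,3.3,0,0,0,3.8,0,0,0,4.1,0,0,0,4.3,0,0,0,4.3,0]

```text
time_s: 4.58
eef_pos: [0.5454, 0.0953, 0.1916]
orientation: [0.999, -0.035, 0.001, 0.001]
ft_force: [-11.7, -2.9, 31.0]
opening: 0.004
grip_force: 15.8
```

```bash
cat >> h.py <<'E'
p=np.array([.6757,.0586,-.0647,-.013])
def W2P(X): return (R.from_euler('z',-p[2]).apply(np.asarray(X)-[p[0],p[1],p[3]])*1000).round(1)
E
python3 - <<'E'
from h import *
from rig import bot
s=bot.read_state();print(W2P(s["eef_pos"]-[0,0,.08]),s["ft_force"].round(1),s["eef_pos"])
im=bot.camera("wrist");cv2.imwrite("pics/w2.png",im)
E
```

```text
[-132.4   28.2  124.6] [-11.7  -2.9  31. ] [0.54541244 0.0952661  0.19156725]
```

View pics/w2.png

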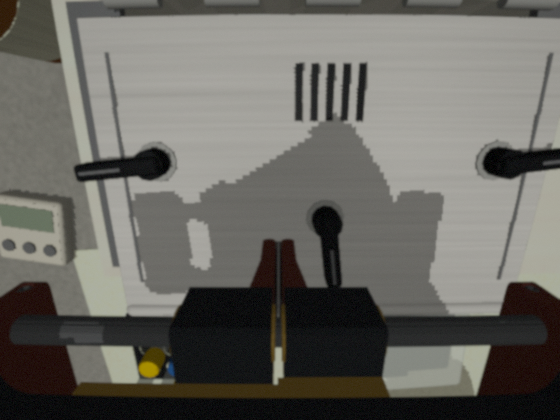

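Run:
```python
from h import *
from rig import bot
W=bot.calibration("wrist")
print(W["fx"],W["cx"],W["cy"],W["dist_coeffs"],(-W["R"].T@W["t"]).round(4))
tip=bot.read_state()["eef_pos"]-[0,0,.08]
print("tip proj",proj(W,tip), W2P(tip))
X=np.array([(-75,93,127.),(-108,0,127),(-75,-93,127)]);obs=np.array([(157,161),(327,216),(497,161)])
for zt in (-.013,0):
  s=least_squares(lambda q:(proj(W,P2W([*q,zt],X))-obs).ravel(),[.67,.06,-.06]);print(zt,s.x,s.fun.round(1))
s=least_squares(lambda q:(proj(W,P2W(q,X))-obs).ravel(),[.67,.06,-.06,0]);print(s.x,s.fun.round(1))
```

```text
297.8333847685652 277.96780756827815 205.6189501065674 [-0.02823307  0.          0.          0.          0.        ] [0.6276 0.0898 0.2728]
tip proj [[277.85724895 256.97376045]] [-132.4   28.2  124.6]
-0.013 [ 0.67670313  0.05876403 -0.06888015] [-1.8 -0.7 -0.8  2.2  2.6 -0.6]
0 [ 0.67859479  0.06020404 -0.07319551] [-16.4  -1.   -0.6   7.4  17.8   0.6]
[ 0.67634971  0.05849613 -0.06819768 -0.01530631] [ 0.6 -0.6 -0.8  1.4  0.2 -0.7]
```

>>> play_rows:
  plan: [0,0,-0.6,0,0,0,-1.1,0,0,0,-1.1,0,0,0,-1.1,0]

```text
time_s: 4.97
eef_pos: [0.545, 0.0956, 0.1989]
orientation: [0.999, -0.035, 0.0, -0.0]
ft_force: [0.8, -0.2, -0.1]
opening: 0.007
grip_force: 0.0
```

>>> play_rows:
  plan: [0.1,1.0,0,0,-0.2,1.5,0,0,-0.5,2.0,0,0,-0.6,2.6,0,0,-0.7,3.15,0,0]

```text
time_s: 5.38
eef_pos: [0.5351, 0.0651, 0.1986]
orientation: [0.999, -0.034, -0.0, -0.001]
ft_force: [0.1, 4.4, -0.3]
opening: 0.008
grip_force: 1.6
```

Run:
```python
from h import *
from rig import bot
s=bot.read_state();print(W2P(s["eef_pos"]-[0,0,.08]),s["ft_force"].round(1),s["eef_pos"])
im=bot.camera("wrist");sc=bot.camera("scene")
o=np.zeros((420,800,3),np.uint8);o[:, :440]=im[:,60:500];o[:,440:]=cv2.resize(sc[150:290,210:330],(360,420),interpolation=cv2.INTER_CUBIC)
cv2.imwrite("pics/w3.png",o)
```

```text
[-140.7   -2.6  131.6] [ 0.1  4.4 -0.3] [0.53511849 0.065132   0.19858545]
```

View pics/w3.png

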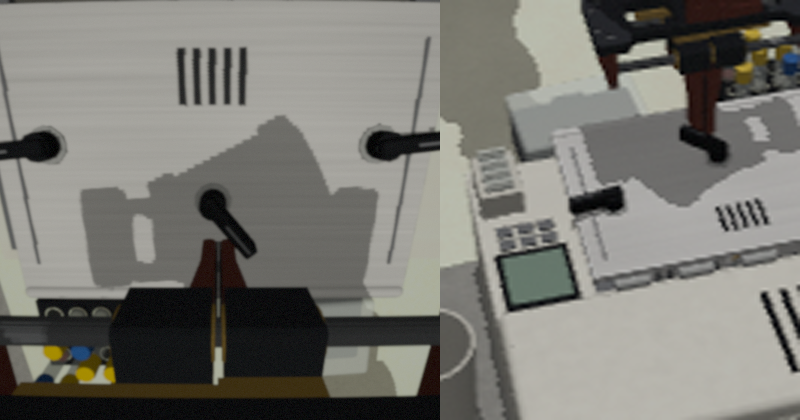

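>>> play_rows:
  plan: [0.4,0.2,0,0,0.8,0.3,0,0,1.2,0.6,0,0,1.6,1.4,0,0,2.1,1.9,0,0,2.25,1.95,0,0,2.25,1.95,0,0]

```text
time_s: 6.07
eef_pos: [0.5523, 0.0451, 0.1973]
orientation: [0.999, -0.034, -0.006, 0.0]
ft_force: [-16.0, 7.0, 8.2]
opening: 0.004
grip_force: 7.9
```

```bash
sed -i 's/^p=np.*/p=np.array([.6788,.0606,-.0647,0])/' h.py
python3 - <<'E'
from h import *
from rig import bot
s=bot.read_state();print(W2P(s["eef_pos"]-[0,0,.08]),s["ft_force"].round(1),s["eef_pos"])
im=bot.camera("wrist")
cv2.imwrite("pics/w4.png",im)
E
```

```text
[-125.3  -23.7  117.3] [-16.    7.    8.2] [0.55225863 0.04507996 0.19734027]
```

View pics/w4.png

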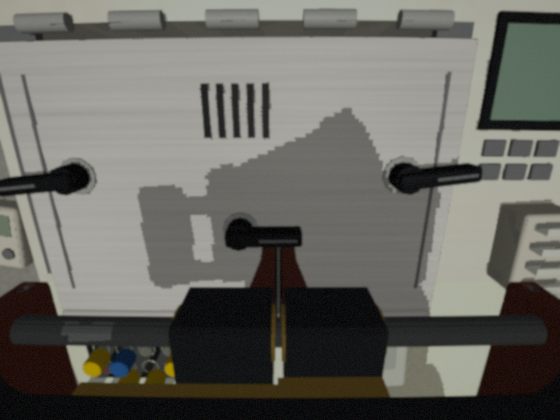

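>>> play_rows:
  plan: [-1,0,0,0,-1,0,-2.5,0,-1,0,-5,0,2,-4,-5,0,7,-8,-5,0,7,-12,-5,0,7,-14.3,-5,0,7,-14.3,-5,0]

```text
time_s: 6.78
eef_pos: [0.6372, 0.1901, 0.2488]
orientation: [1.0, -0.031, 0.001, -0.003]
ft_force: [-1.0, 2.1, -0.2]
opening: 0.008
grip_force: 0.0
```

>>> play_rows:
  plan: [0,0,0,0,0,0,2.5,0,0,0,4,0,0,0,4.7,0,0,0,5,0,0,0,5,0]

```text
time_s: 7.28
eef_pos: [0.6364, 0.1799, 0.1983]
orientation: [0.999, -0.035, -0.0, 0.001]
ft_force: [0.4, 0.3, 1.0]
opening: 0.008
grip_force: 0.0
```

>>> play_rows:
  plan: [-0.75,0,0,0,-1.35,-0.45,0,0,-1.9,-0.6,0,0,-2.4,-0.6,0,0,-3.4,-0.1,0,0,-4.15,0.3,0,0,-4.7,0.85,0,0,-4.7,1.1,0,0]

```text
time_s: 7.95
eef_pos: [0.5871, 0.1741, 0.1991]
orientation: [0.999, -0.034, -0.0, -0.0]
ft_force: [-1.8, 1.8, 1.0]
opening: 0.004
grip_force: 1.4
```

Run:
```python
from h import *
from rig import bot
s=bot.read_state();print(W2P(s["eef_pos"]-[0,0,.08]),s["ft_force"].round(1),s["eef_pos"])
im=bot.camera("wrist")
cv2.imwrite("pics/w5.png",im)
```

```text
[-98.8 107.4 119.1] [-1.8  1.8  1. ] [0.58712681 0.17412153 0.19914095]
```

View pics/w5.png

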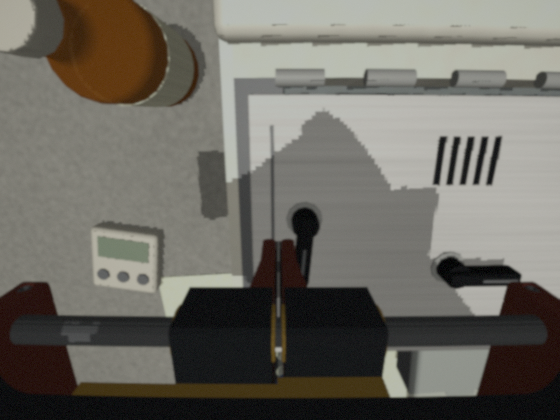

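>>> play_rows:
  plan: [0,0.3,0,0,0,0.5,0,0,0,0.5,0,0,0,-0.7,0,0,0,-0.7,-2.5,0,0,-0.7,-5,0,0,0,-5,0,0,3,-5,0]

```text
time_s: 8.67
eef_pos: [0.5869, 0.149, 0.2502]
orientation: [1.0, -0.031, 0.001, -0.002]
ft_force: [-0.1, -0.6, -0.4]
opening: 0.008
grip_force: 0.0
```

>>> play_rows:
  plan: [0,20,0,0,0,20,0,0,0,20,0,0,0,20,0,0,0,20,0,0,0,20,0,0,0,20,0,0]

```text
time_s: 9.25
eef_pos: [0.5722, -0.059, 0.2479]
orientation: [0.999, -0.037, -0.001, 0.001]
ft_force: [-0.0, 0.6, 0.2]
opening: 0.002
grip_force: 0.0
```

>>> play_rows:
  plan: [0,0,0,0,0,0,2.5,0,0,0,4,0,0,0,4.7,0,0,0,5,0,0,0,5,0]

```text
time_s: 9.75
eef_pos: [0.5727, -0.0544, 0.1982]
orientation: [0.999, -0.033, -0.001, -0.0]
ft_force: [0.7, 0.0, -0.8]
opening: 0.007
grip_force: 0.0
```

Run:
```python
from h import *
from rig import bot
s=bot.read_state();print(W2P(s["eef_pos"]-[0,0,.08]),s["ft_force"].round(1),s["eef_pos"])
```

```text
[ -98.4 -121.7  118.2] [ 0.7  0.  -0.8] [ 0.57274753 -0.05443989  0.19818243]
```

>>> play_rows:
  plan: [0.75,-0.2,0,0,1.35,0.2,0,0,1.9,0.3,0,0,2.4,0.3,0,0,3.4,-0.2,0,0,4.15,-0.6,0,0,4.7,-1.1,0,0,4.7,-1.7,0,0]

```text
time_s: 10.42
eef_pos: [0.6233, -0.043, 0.1992]
orientation: [0.999, -0.035, 0.002, 0.001]
ft_force: [3.3, -18.7, -0.5]
opening: 0.006
grip_force: 11.7
```

>>> play_rows:
  plan: [0,-0.2,0,0,0,-0.2,0,0]

```text
time_s: 10.58
eef_pos: [0.6232, -0.0432, 0.1993]
orientation: [0.999, -0.035, 0.003, 0.002]
ft_force: [3.7, -8.8, -3.5]
opening: 0.007
grip_force: 4.4
```

Run:
```python
from h import *
from rig import bot
s=bot.read_state();print(W2P(s["eef_pos"]-[0,0,.08]),s["ft_force"].round(1),s["eef_pos"])
im=bot.camera("wrist");t=bot.camera("top")
o=np.zeros((420,800,3),np.uint8);o[:, :440]=im[:,60:500];o[:,440:]=cv2.resize(t[150:290,180:300],(360,420),interpolation=cv2.INTER_CUBIC)
cv2.imwrite("pics/w6.png",o)
```

```text
[ -48.8 -107.1  119.3] [ 3.7 -8.8 -3.5] [ 0.62315572 -0.04316699  0.19934169]
```

View pics/w6.png

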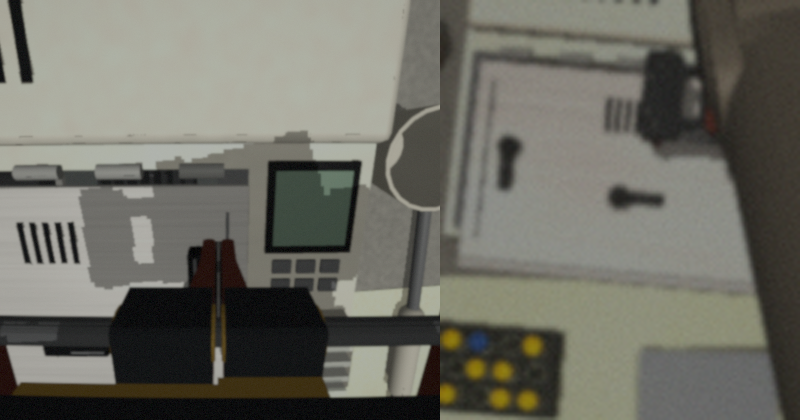

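>>> play_rows:
  plan: [0,1,0,0,0,1,-2.5,0,0,1,-5,0,-3,-2,-5,0,-5.6,-6,-5,0,-5.6,-8.9,-5,0,-5.6,-8.9,-5,0,-5.6,-8.9,-5,0]

```text
time_s: 11.35
eef_pos: [0.5713, 0.0562, 0.2496]
orientation: [0.999, -0.032, 0.001, -0.001]
ft_force: [0.6, -0.6, -0.7]
opening: 0.006
grip_force: 0.0
```

>>> play_rows:
  plan: [0,0,0,0,0,0,0,0,0,0,0,0,0,0,0,0,0,0,1.5,0,0,0,2.5,0]
  jaw: 8.7

```text
time_s: 11.85
eef_pos: [0.5715, 0.0518, 0.2231]
orientation: [0.999, -0.035, 0.0, 0.0]
ft_force: [-0.1, 0.4, -0.6]
opening: 0.422
grip_force: 0.0
```

Run:
```python
from h import *
from rig import bot
s=bot.read_state();print(W2P(s["eef_pos"]-[0,0,.08]),s["ft_force"].round(1),s["eef_pos"],s["opening"])
im=bot.camera("wrist")
cv2.imwrite("pics/w7.png",im)
```

```text
[-106.5  -15.7  143.1] [-0.1  0.4 -0.6] [0.57150837 0.05181762 0.22314222] 0.4220397713585746
```

View pics/w7.png

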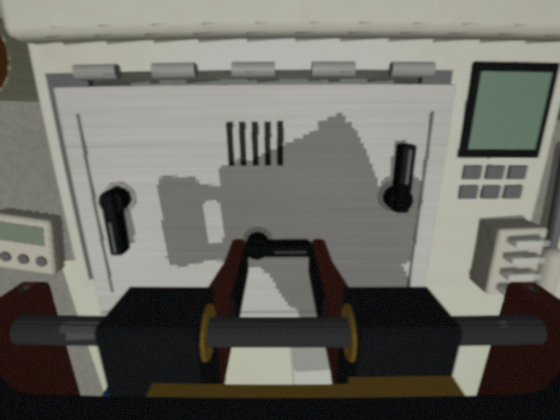

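>>> play_rows:
  plan: [0,0,0,0,0,0,0,0,0,0,0,0,0,0,0,0,0,0,1.5,0,0,0,2.4,0,0,0,2.9,0,0,0,2.9,0]
  jaw: 8.7

```text
time_s: 12.57
eef_pos: [0.5705, 0.0525, 0.1935]
orientation: [0.999, -0.034, -0.001, 0.0]
ft_force: [-0.2, 1.3, 0.0]
opening: 0.988
grip_force: 0.0
```

>>> play_rows:
  plan: [0,0,0,0,0,0,0,0,0,0,0,0,0,0,0,0,0,0,0,0,0,0,0,0,0,0,0,0,0,0,0,0]
  jaw: 3.5
  grip_force: 45

```text
time_s: 13.23
eef_pos: [0.5713, 0.0523, 0.1948]
orientation: [0.999, -0.035, 0.0, 0.0]
ft_force: [-0.7, -0.4, 1.2]
opening: 0.49
grip_force: 45.0
```

Run:
```python
from h import *
from rig import bot
s=bot.read_state();print(W2P(s["eef_pos"]-[0,0,.08]),s["ft_force"].round(1),s["opening"]*87.8,s["grip_force"])
x0,z0=s["eef_pos"][0],s["eef_pos"][2]
g=lambda t:np.array([-108*np.cos(t)+18*np.sin(t),108*np.sin(t)+18*np.cos(t)])
for t in np.arange(0,1.71,.1): print(round(t,2),((g(t)-g(0))/10).round(2))
```

```text
[-106.7  -15.2  114.8] [-0.7 -0.4  1.2] 43.04409454580935 45.00084042549133
0.0 [0. 0.]
0.1 [0.23 1.07]
0.2 [0.57 2.11]
0.3 [1.01 3.11]
0.4 [1.55 4.06]
0.5 [2.19 4.96]
0.6 [2.9  5.78]
0.7 [3.7  6.53]
0.8 [4.57 7.2 ]
0.9 [5.5  7.78]
1.0 [6.48 8.26]
1.1 [7.51 8.64]
1.2 [8.56 8.92]
1.3 [9.65 9.09]
1.4 [10.74  9.15]
1.5 [11.83  9.1 ]
1.6 [12.91  8.94]
1.7 [13.98  8.68]
```

>>> play_rows:
  plan: [0.1,0.53,0,0,0.1,0,-0.53,0,0.23,0,-1.07,0,0.38,0,-1.6,0,0.57,0,-2.11,0,0.78,0,-2.62,0,1.01,0,-3.11,0,1.01,0,-3.11,0]
  grip_force: 58

```text
time_s: 13.9
eef_pos: [0.5793, 0.0518, 0.2258]
orientation: [0.999, -0.034, -0.003, 0.001]
ft_force: [-8.6, 0.2, -1.7]
opening: 0.489
grip_force: 58.0
```

>>> play_rows:
  plan: [0.54,0,-0.95,0,1.18,0,-1.85,0,1.89,0,-2.67,0,2.69,0,-3.42,0,3.56,0,-4.09,0,4.49,0,-4.67,0,5.47,0,-5.15,0,5.47,0,-5.15,0]

```text
time_s: 14.57
eef_pos: [0.6361, 0.0478, 0.278]
orientation: [0.999, -0.035, -0.001, 0.0]
ft_force: [-4.0, -1.2, -2.1]
opening: 0.467
grip_force: 58.7
```

Run:
```python
from h import *
from rig import bot
s=bot.read_state();print(W2P(s["eef_pos"]-[0,0,.08]),s["ft_force"].round(1),s["opening"]*87.8,s["grip_force"])
sc=bot.camera("scene");im=bot.camera("wrist")
o=np.zeros((420,800,3),np.uint8);o[:, :400]=cv2.resize(sc[100:310,200:400],(400,420),interpolation=cv2.INTER_CUBIC);o[:,400:]=im[:,80:480]
cv2.imwrite("pics/s8.png",o)
```

```text
[-41.7 -15.5 198. ] [-4.  -1.2 -2.1] 40.997954137356366 58.66454713046551
```

View pics/s8.png

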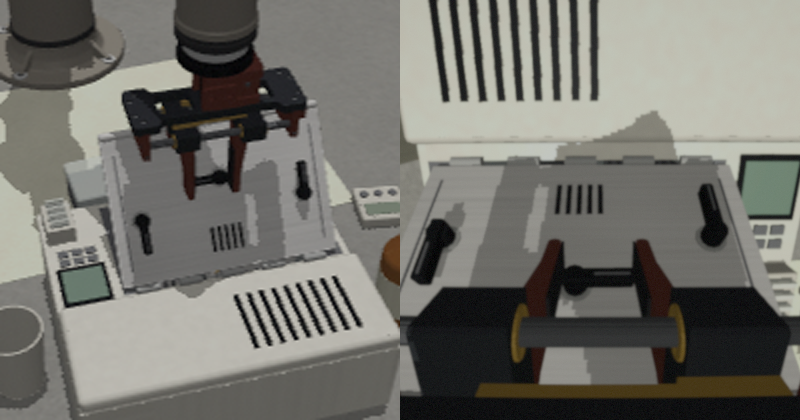

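>>> play_rows:
  plan: [0.5,0,-0.2,0,1.03,0,-0.38,0,1.55,0,-0.53,0,2.08,0,-0.66,0,2.6,0,-0.75,0,3.17,0,-0.83,0,3.17,0,-0.83,0]

```text
time_s: 15.25
eef_pos: [0.6672, 0.0458, 0.2864]
orientation: [0.999, -0.034, -0.0, 0.0]
ft_force: [-5.8, 0.0, 0.5]
opening: 0.446
grip_force: 58.0
```

>>> play_rows:
  plan: [0,0,0,0,0,0,0,0,0,0,0,0,0,0,0,0,0,0,-3,0,0,0,-7,0,0,0,-11,0,0,0,-13,0]
  jaw: 7
  grip_force: 20

```text
time_s: 15.92
eef_pos: [0.6687, 0.0465, 0.4216]
orientation: [0.999, -0.034, 0.004, -0.001]
ft_force: [0.3, 0.2, 0.0]
opening: 0.795
grip_force: 0.0
```

Run:
```python
from h import *
from rig import bot
s=bot.read_state();print(W2P(s["eef_pos"]-[0,0,.08]),s["ft_force"].round(1),s["opening"]*87.8,s["grip_force"])
sc=bot.camera("scene");im=bot.camera("wrist")
o=np.zeros((420,800,3),np.uint8);o[:, :400]=cv2.resize(sc[100:310,200:400],(400,420),interpolation=cv2.INTER_CUBIC);o[:,400:]=im[:,80:480]
cv2.imwrite("pics/s9.png",o)
```

```text
[ -9.2 -14.7 341.6] [0.3 0.2 0. ] 69.77416613476323 0.0
```

View pics/s9.png

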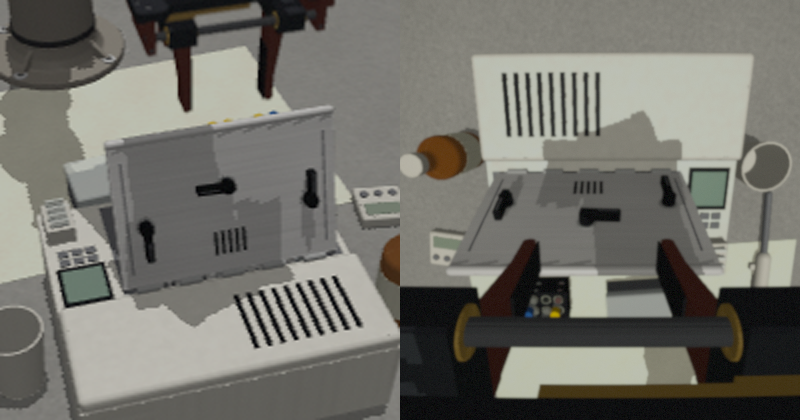

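>>> play_rows:
  plan: [-4,-2,0,0,-7.5,-4,0,0,-10.5,-6.1,0,0,-10.5,-6.1,0,0,-10.5,-6.1,4,0,-10.5,-6.1,8,0,-10.5,-6.1,10,0,-10.5,-6.1,10,0]
  jaw: 0

```text
time_s: 16.68
eef_pos: [0.5644, 0.113, 0.3098]
orientation: [0.999, -0.034, -0.005, 0.001]
ft_force: [-0.8, -0.0, -0.4]
opening: 0.231
grip_force: 0.0
```

>>> play_rows:
  plan: [1.3,0,0,0,2.7,0,0,0,4,0,0,0,5.3,0,0,0,6.6,0,0,0,7.9,0,0,0,9.2,0,0,0,9.2,0,0,0]

```text
time_s: 17.35
eef_pos: [0.6607, 0.1078, 0.3167]
orientation: [0.999, -0.035, 0.001, -0.001]
ft_force: [0.2, 0.3, 1.7]
opening: 0.006
grip_force: 0.0
```

Run:
```python
from h import *
from rig import bot
s=bot.read_state();print(W2P(s["eef_pos"]-[0,0,.08]),s["ft_force"].round(1),s["opening"]*87.8)
```

```text
[-21.1  45.9 236.7] [0.2 0.3 1.7] 0.521919224283246
```

>>> play_rows:
  plan: [0.8,0,0,0,1.6,0,0,0,2.4,0,0,0,3,0,0,0,3.5,0,0,0,3.8,0,0,0,4.0,0,0,0,4.0,0,0,0]

```text
time_s: 18.02
eef_pos: [0.6983, 0.1049, 0.3147]
orientation: [0.999, -0.034, -0.001, 0.0]
ft_force: [-5.9, 0.6, -1.7]
opening: 0.005
grip_force: 2.1
```

Run:
```python
from h import *
from rig import bot
s=bot.read_state();print(W2P(s["eef_pos"]-[0,0,.08]),s["ft_force"].round(1),s["opening"]*87.8)
im=bot.camera("scene")
for n,t in(("scene","panel"),("scene","cam_front_pivot"),):
    print(t,[([round(v*k) for v,k in zip(d["bbox"],(560,420,560,420))],round(d["conf"],2)) for d in bot.search_frame(n,t)[:2]])
S=bot.calibration("scene")
for a in (1.5,1.65,1.8):
    c,s_=np.cos(a),np.sin(a)
    f=lambda x,z:(-(-x)*c+ z*s_, (-x)*s_+z*c+105.5)
    pts=[(*[f(-171,3)[0]],y,f(-171,3)[1]) for y in(121,-121)];print(a,proj(S,P2W(p,pts)).round(0).tolist())
cv2.imwrite("pics/s10.png",cv2.resize(im[100:310,200:400],(600,600),interpolation=cv2.INTER_CUBIC))
```

```text
[ 16.6  45.4 234.7] [-5.9  0.6 -1.7] 0.47102956279103
panel [([261, 180, 122, 66], 0.58), ([218, 199, 21, 22], 0.45)]
cam_front_pivot [([221, 183, 181, 150], 0.65), ([308, 209, 17, 8], 0.52)]
1.5 [[374.0, 165.0], [259.0, 184.0]]
1.65 [[379.0, 173.0], [262.0, 193.0]]
1.8 [[384.0, 182.0], [265.0, 203.0]]
```

View pics/s10.png

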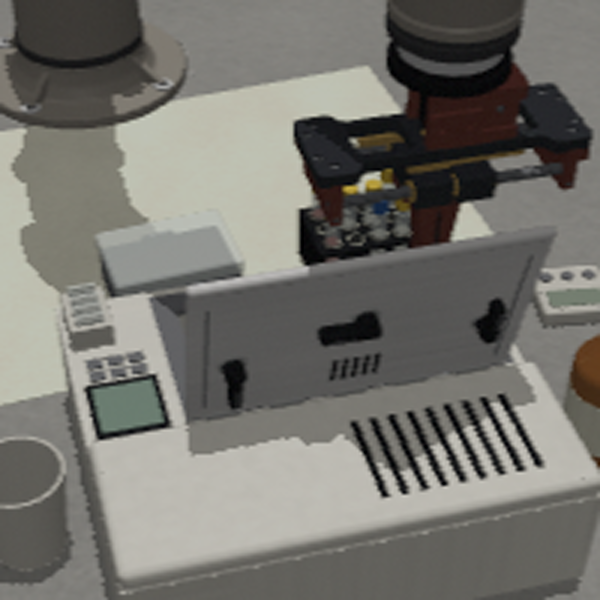

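>>> play_rows:
  plan: [0.3,0,0,0,0.6,0,0,0,0.8,0,0,0,1.0,0,0,0,1.0,0,0,0]

```text
time_s: 18.58
eef_pos: [0.7008, 0.105, 0.3148]
orientation: [0.999, -0.033, -0.011, 0.002]
ft_force: [-37.2, -1.4, 14.9]
opening: 0.008
grip_force: 19.2
```

>>> play_rows:
  plan: [-2,0,0,0,-5,1,0,0,-8.9,2.3,1,0,-8.9,2.3,3.5,0,-8.9,2.3,3.5,0,-8.9,2.3,3.5,0,-8.9,2.3,3.5,0,-8.9,2.3,3.5,0]
  jaw: 6

```text
time_s: 19.25
eef_pos: [0.6204, 0.0879, 0.2822]
orientation: [0.999, -0.035, 0.002, -0.001]
ft_force: [-0.4, -0.3, 0.8]
opening: 0.571
grip_force: 0.0
```

Run:
```python
from h import *
from rig import bot
s=bot.read_state();print(W2P(s["eef_pos"]-[0,0,.08]),s["ft_force"].round(1),s["opening"]*87.8)
W=bot.calibration("wrist");im=bot.camera("wrist");cv2.imwrite("pics/w11.png",im)
print("expected tab",proj(W,P2W(p,[(-62,22,91),(-62,22,78)])).round(0).tolist(), "tip",proj(W,s["eef_pos"]-[0,0,.08]))
for t in("slide_tab","filter_slide"):
  for d in bot.masks_of("wrist",t)[:2]:
    m=d["pixels"];yy,xx=np.nonzero(m);print(t,round(d["conf"],2),[round(v*k) for v,k in zip(d["bbox"],(560,420,560,420))],xx.mean().round(1),yy.mean().round(1),m.sum())
bot.camera("scene");S=bot.calibration("scene")
for d in bot.search_frame("scene","panel")[:2]: print("panel",[round(v*k) for v,k in zip(d["bbox"],(560,420,560,420))],d["conf"])
g=cv2.cvtColor(im,cv2.COLOR_BGR2GRAY)
print(cv2.resize(g[170:270,230:330],(25,25),interpolation=cv2.INTER_AREA))
```

```text
[-60.   23.5 202.2] [-0.4 -0.3  0.8] 50.10882824741732
expected tab [[280.0, 206.0], [280.0, 202.0]] tip [[278.29523217 257.19127136]]
slide_tab 0.6 [275, 182, 86, 39] 318.0 202.2 2784
filter_slide 0.97 [275, 185, 87, 36] 318.1 202.2 2832
panel [261, 179, 123, 66] 0.73
[[ 87  99 103  88  86  86  87  86  87  87  89  89  88  89  89  90  90  89
   85  91  91  91  90  91  90]
 [140 148 119 117 118 118 120 119 119 119 119 119 119 119 118 112 105 115
  120 114 112 112 122 123 124]
 [190 208 151 145 146 146 146 146 146 146 147 147 147 147 146 143 125 119
  121 122 137 137 145 147 147]
 [166 209 170 144 144 144 144 144 144 144 144 144 144 144 144 143 133 121
  120 109  87  93 116 140 142]
 [149 206 189 144 143 143 143 143 143 143 143 123 108 109 111 111 110 104
   95  68  57  58  59  96  99]
 [146 196 181 144 143 144 144 144 143 143 143  94  25  38  58  58  61  61
   61  62  59  59  70  72  72]
 [145 173 167 144 143 143 143 143 143 143 142  94  26  36  57  62 107 111
  111 112  76  79 170 177 178]
 [144 144 144 144 144 143 144 144 143 143 143  95  28  38  57  62 113 120
  120 118  77  86 184
[... 1095 characters left out ...]
16 108  96  94  93  89  87  88  91  80
   74  74  74  75  56  28  35]
 [ 26  25  36  43  73  75  80  80  79  70  32  23  26  27  26  26  51  75
   74  74  74  73  52  24  35]
 [ 22  27  45  56  74  74  75  74  74  69  28  22  22  21  21  22  48  74
   73  74  74  74  50  20  33]
 [ 19  36  71  73  73  74  74  74  74  74  64  64  63  63  63  63  69  75
   75  75  74  74  47  18  28]
 [ 19  35  75  77  77  77  77  77  77  78  77  78  77  78  77  77  78  78
   78  78  77  77  47  17  23]
 [ 18  38  94  97  97  98  97  98  97  96  97  97  98  97  97  98  98  98
   98  98  98  97  54  18  19]
 [ 18  30  74  77  78  78  78  78  77  78  78  78  78  78  78  78  78  75
   73  73  72  71  38  17  16]]
```

>>> play_rows:
  plan: [0,0.3,2,0,0,0.3,5,0,0,0.3,8,0,0,0.3,10,0,0,0.3,11.2,0,0,0.3,11.8,0,0,0.3,12.1,0,0,0.3,12.1,0]
  jaw: 3.5
  grip_force: 12

```text
time_s: 20.17
eef_pos: [0.6185, 0.0847, 0.16]
orientation: [0.999, -0.034, 0.0, -0.0]
ft_force: [-0.5, -1.0, 0.2]
opening: 0.399
grip_force: 0.0
```

>>> play_rows:
  plan: [0,0,0,0,0,0,0,0,0,0,0,0,0,0,0,0,0,0,0,0,0,0,0,0]
  jaw: 0.4

```text
time_s: 20.67
eef_pos: [0.6184, 0.0854, 0.1602]
orientation: [0.999, -0.034, 0.001, -0.001]
ft_force: [0.2, 1.6, 2.2]
opening: 0.071
grip_force: 12.0
```

Run:
```python
from h import *
from rig import bot
s=bot.read_state();print(W2P(s["eef_pos"]-[0,0,.08]),s["ft_force"].round(1),s["opening"]*87.8,s["grip_force"])
```

```text
[-61.8  20.8  80.2] [0.2 1.6 2.2] 6.2151954385043435 12.000662237405777
```

>>> play_rows:
  plan: [0,-0.4,0,0,0,-0.8,0,0,0,-1.2,0,0,0,-1.6,0,0,0,-2.0,0,0,0,-2.3,0,0,0,-2.4,0,0,0,-2.4,0,0]

```text
time_s: 21.33
eef_pos: [0.62, 0.1088, 0.1601]
orientation: [0.999, -0.034, 0.0, -0.0]
ft_force: [-0.8, 0.5, 5.7]
opening: 0.069
grip_force: 12.0
```

>>> play_rows:
  plan: [0,0,0,0,0,0,0,0,0,0,0,0]

```text
time_s: 21.58
eef_pos: [0.62, 0.1089, 0.1601]
orientation: [0.999, -0.034, 0.0, -0.0]
ft_force: [-1.3, -0.1, 5.0]
opening: 0.066
grip_force: 12.0
```

Run:
```python
from h import *
from rig import bot
s=bot.read_state();print(W2P(s["eef_pos"]-[0,0,.08]),s["ft_force"].round(1),s["opening"]*87.8,s["grip_force"])
```

```text
[-61.8  44.4  80.1] [-1.3 -0.1  5. ] 5.763410280381671 12.005966752767563
```

Moved 23.6 mm. Open and go straight up, then look again with the same viewpoint.

>>> play_rows:
  plan: [0,0,0,0,0,0,0,0,0,0,0,0,0,0,0,0,0,0,-1,0,0,0,-3,0,0,0,-6,0,0,0,-9,0]
  jaw: 3.5

```text
time_s: 22.25
eef_pos: [0.6192, 0.1083, 0.2505]
orientation: [0.999, -0.034, -0.001, 0.0]
ft_force: [1.5, 0.1, 0.1]
opening: 0.4
grip_force: 0.0
```

>>> play_rows:
  plan: [0,2.1,-3.2,0,0,2.1,-3.2,0,0,2.1,-3.2,0,0,2.1,-3.2,0,0,2.1,-3.2,0]
  jaw: 6

```text
time_s: 22.67
eef_pos: [0.6175, 0.0879, 0.2803]
orientation: [0.999, -0.034, -0.001, 0.0]
ft_force: [-0.5, 0.1, 0.0]
opening: 0.675
grip_force: 0.0
```

Run:
```python
from h import *
from rig import bot
s=bot.read_state();print(W2P(s["eef_pos"]-[0,0,.08]),s["ft_force"].round(1),s["opening"]*87.8)
im=bot.camera("wrist")
for t in("filter_slide",):
  for d in bot.masks_of("wrist",t)[:2]:
    print(t,round(d["conf"],2),[round(v*k) for v,k in zip(d["bbox"],(560,420,560,420))])
g=cv2.cvtColor(im,cv2.COLOR_BGR2GRAY)
print(g[194:214,236:300].mean(0).round().astype(int))
sc=bot.camera("scene")
for t in ("panel","tube_rack","tip_box","reagent_bottle","cuvette_box","beaker"):
  for d in bot.search_frame("scene",t)[:1]: print(t,[round(v*k) for v,k in zip(d["bbox"],(560,420,560,420))],d["conf"])
```

```text
[-63.   23.3 200.3] [-0.5  0.1  0. ] 59.27229641178423
filter_slide 0.56 [251, 180, 88, 37]
filter_slide 0.5 [70, 230, 55, 50]
[147 146 145 146 145 146 147 148 148 148 148 148 148 147 142 124  91  55
  30  21  22  22  22  28  45  57  63  65  65  65  64  64  64  74  97 117
 129 132 132 132 132 132 132 132 132 132 132 132 132 131 126 109  82  61
  57  58  61  82 109 125 129 129 129 130]
panel [263, 178, 123, 70] 0.7
tube_rack [297, 156, 51, 35] 0.77
tip_box [231, 175, 53, 28] 0.97
reagent_bottle [385, 202, 34, 65] 0.9
cuvette_box [221, 200, 20, 20] 0.61
beaker [189, 253, 36, 47] 0.58
```

```bash
python3 -c "
from rig import bot
print(bot.hand_in())"
```

```text
the job is handed in; nothing more can be done
None
```

I handed the job in with all three cams unlocked, the panel pushed open onto its stop, the slide about 24 mm on by the wrist camera, and no bystander visibly shifted; no pass/fail result came back, and I viewed 12 pictures, over your limit of 10.

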